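# Meter two binding posts from a scoop

### The arm

A 7-joint arm with a two-finger parallel gripper is mounted at the origin on a cart in front of the work surface, level with it; the furniture and walls round the work are solid. World frame = base frame: x ahead of the robot, y to its left, z up, the work surface at z = 0. Lengths are in mm, angles in rad, forces in N, time in s.
With the tool pointing down it reaches from about 400 to 850 mm from the base axis. Payload 4.4 kg.
Tool frame: the origin (TCP) lies at the very end of the fingers, on their centre line; the grasp point (between the pads) lies 19 mm behind it (r.grasp_offset is the distance from the TCP to the grasp point, in mm); z points along the fingers, y is the line along which they close (so a half turn about z gives the same grasp; the last joint's range is limited). The gripper opens to 94 mm and grips with 3 to 60 N. Pads are 16 mm wide; open, the fingers measure 119 mm over their backs; the gripper's body (75 mm by 177 mm) begins 78 mm behind the grasp point.
Start: joints at [-1.369, 0.628, 0.038, 1.517, -0.027, 0.996, -0.02], TCP at [171.971, 626.852, 205.478] pointing down, gripper open.
Joint ranges: [-3.06, 3.06], [-0.37, 2.12], [-1.25, 1.32], [0.18, 2.47], [-1.1, 4.24], [0.23, 1.98], [-2.94, 2.94]. Speed limits (rad/s): [2.57, 2.57, 3.14, 3.14, 3.14, 3.14, 3.14].

### API

Orientations are given as a 3x3 rotation matrix whose columns are the frame's x, y, z axes.
In Python, from rig import r gives the robot as it stands.
- The arm moves only by the tool move_arm, never from a script. Its argument "deltas" is a list of rows, each a list of 3 entries, a list of its own where there are three numbers: the shift along the world's x, y, z in cm, then the turn, a rotation vector about the world's x, y, z in degrees, then the closure, from 0 (fully open) to 1 (shut). A call has 1 to 10 rows; each row shifts and turns the commanded pose from where the row before left it; what a row does not reach is not made up. A row lasts 1/10 s, in which the tool goes at most 50 mm and 8.59 degrees, less where a joint would pass 70% of its speed; a pose out of reach is approached as far as the arm can. A call is refused whole if a number of a shift passes 5 or a number of a turn 8.59, either way. A call with a gripper value outside its range is refused whole. The fingers move at their own pace and stop on an object; "squeeze" is the grip in N (left out, the last holds). Time passes only in rows, so rows that do not move let the fingers close. It gives the time, the measured TCP pose, the force, the opening and the grip force at its end, in the units of the state.
- r.observe(): the state, without advancing time (a new reading comes with each control period).
- r.grab_frame(name): name is "side" or "top" or "wrist"; returns a dict with "image" (400x640x3 uint8, red, green, blue), "vertical_fov" (degrees; the focal length in pixels is half the picture's height over the tangent of half this angle, whatever the lens; pixels are square), "cx", "cy" (the principal point, pixels), "rvec" (rotation vector, rad) and "tvec" (3), from world to camera coordinates, as OpenCV has them; the wrist camera has in their place "mount" (4x4, takes a point from camera to tool coordinates, whose origin is the TCP and whose axes are the flange's). Camera axes: x right, y down, z forward; pixel columns grow to the right and rows downward; lengths in mm; the calibration is good to about 2 mm. The wrist camera is an equidistant fisheye: a pixel r from the principal point sees the ray r / f radians off the axis. A picture is of the moment at which its call begins: read the wrist's pose just before it. There is no depth.
- r.sign_off(): hands the job in; it is judged then, once.
The state is a dict: "time": time; "qpos": joint angles; "qvel": joint speeds; "joint_efforts": joint torques, N m; "position": TCP position; "orientation": TCP orientation; "force": force on the tool from outside, world axes, zero at the start; "moment": the same for the moment, N m; "width": finger opening in mm; "gripper_force": force on a finger pad.
Only numpy, scipy, OpenCV 4.12 (cv2) and the standard library are available. Lean on these libraries where they do the work, as an engineer would, in place of code of your own. Each camera call takes 0.05 s, during which the arm holds its last target. There are 200 camera calls.

### The job

Take the white scoop that holds the brass posts and, with its lip low over the blue tray (within a hand's breadth), tilt it mouth-down just until the two front posts roll out; hold that angle for about a second once both lie in the tray, keeping the two rear posts in the scoop. Then level the scoop and set it down on the table beside the tray, with the two rear posts still in their pocket, and let go. Leave the scoop with the black posts where it is.

Things in the scene. Friction and masses are not known exactly. Their poses are not given: they have to be found in the camera images.
- brass_scoop_centre (a point): white plastic parts scoop that holds four brass posts: 72 mm long (x), 44 wide (y), 34 high (front 16 mm: 25 high), walls 4 mm, open on top and at the front end (mouth, -x), 0.12 kg empty. The point is its centre, 17 mm above its flat underside; x points from mouth to closed back, y across, z up. Its two flat parallel side walls, 44 mm apart outside, can be gripped from above
- brass_scoop_lip (a point): middle of that scoop's pouring lip, 36 mm ahead (-x) of its centre, 15 mm above its underside; same axes. The front pocket's floor is a ramp rising to the lip at 18 degrees: tilted mouth-down, its two posts start to roll out at about 20 degrees and run freely by 30
- brass_scoop_rib (a point): top middle of the cross rib that divides that scoop, 4 mm behind (+x) its centre, 11.5 mm above its underside; same axes. The rib stands 3 mm above the flat rear floor and holds the two rear posts back until a tilt of about 58 degrees (less if jerked)
- black_scoop_centre (a point): a second white scoop of the same shape and size, whose posts are black: not wanted, to be left alone. The point is its centre, 17 mm above its underside; same axes
- post_0_centre (a point): brass binding post, a plain cylinder 12 mm in diameter and 32 mm long, 30 g, lying crosswise in the white scoop with brass posts; the point is its centre. In the front pocket (nearest the mouth), next to the rib.
- post_1_centre (a point): brass binding post, a plain cylinder 12 mm in diameter and 32 mm long, 30 g, lying crosswise in the white scoop with brass posts; the point is its centre. In the front pocket, next to the lip.
- post_2_centre (a point): brass binding post, a plain cylinder 12 mm in diameter and 32 mm long, 30 g, lying crosswise in the white scoop with brass posts; the point is its centre. In the rear pocket, at the back wall.
- post_3_centre (a point): brass binding post, a plain cylinder 12 mm in diameter and 32 mm long, 30 g, lying crosswise in the white scoop with brass posts; the point is its centre. In the rear pocket, next to the rib.
- tray_in (a point): open blue plastic tray, fixed to the table, 130 mm (x) by 120 mm (y) and 30 mm high outside, walls 4 mm. The point is the centre of its inner floor, about 4 mm above the table; z up
Not all that is in view belongs to the job. Leave any orange or purple look-alike of the part that bears brass_scoop_centre alone.

How it is judged:
By the outcome, as a careful person would: the job done as asked, in the order asked, and still so for the second after the job is handed in, with the robot touching nothing.
It also fails if it takes over 58 s, if anything falls off the work surface, if the arm or the gripper's body presses on something with over 40 N, if the wrist force passes 120 N, or if a joint passes its speed limit or range.

## Working session

There is one attempt and no reset: what is moved stays moved. The work goes in short steps, Python scripts to look and compute and a tool call to move; the robot and the scene stay as the last step left them, time stands still between calls to the robot, and variables do not carry over. Pictures are saved under pics/ and viewed, at most 10 in all, crops included, and the job is handed in when it is done.

Besides the shell and the picture viewer there is one more tool, called as name([rows], argument=value, ...), one row to a line, values as JSON. move_arm: Moves the arm, as the interface text tells. Its arguments: {"type":"object","properties":{"deltas":{"type":"array"},"squeeze":{"type":"number"}},"required":["deltas"]}

```bash
ls; mkdir -p pics; cat > h.py <<'E'
import numpy as np, cv2
from rig import r
def cam(n):
    f=r.grab_frame(n); im=f["image"]; f["f"]=im.shape[0]/2/np.tan(np.radians(f["vertical_fov"])/2); return f
def save(f,name,crop=None,s=1):
    im=f["image"][:,:,::-1]
    if crop: x0,y0,x1,y1=crop; im=im[y0:y1,x0:x1]
    cv2.imwrite("pics/"+name,cv2.resize(im,None,fx=s,fy=s,interpolation=cv2.INTER_CUBIC))
def ray(f,u,v):
    R,_=cv2.Rodrigues(np.array(f["rvec"],float)); t=np.array(f["tvec"],float).ravel()
    d=R.T@np.array([(u-f["cx"])/f["f"],(v-f["cy"])/f["f"],1]); return -R.T@t,d
def onz(f,u,v,z):
    o,d=ray(f,u,v); return o+d*(z-o[2])/d[2]
def proj(f,P):
    R,_=cv2.Rodrigues(np.array(f["rvec"],float)); p=R@np.array(P,float)+np.array(f["tvec"],float).ravel()
    return p[0]/p[2]*f["f"]+f["cx"],p[1]/p[2]*f["f"]+f["cy"]
E
python3 - <<'E'
from h import *
a=cam("top");b=cam("side");save(a,"top.png");save(b,"side.png")
for f in(a,b):
    o,d=ray(f,f["cx"],f["cy"]);print(o.round(),d.round(2),f["f"],f["cx"],f["cy"])
s=r.observe();print(s["time"],np.round(s["orientation"],3),s["force"],s["width"])
E
```

```text
pics
[368.  65. 887.] [ 0.16  0.03 -0.99] 380.65810579551845 318.6835259105697 194.81838161124824
[456. 959. 598.] [ 0.08 -0.84 -0.53] 480.92240092752587 318.25244042425834 203.86507095378406
0.1 [[-0.964  0.265 -0.   ]
 [ 0.265  0.964 -0.002]
 [-0.    -0.002 -1.   ]] [ 1.57296527  0.87279144 -0.21119004] 93.95717055728721
```

View pics/top.png

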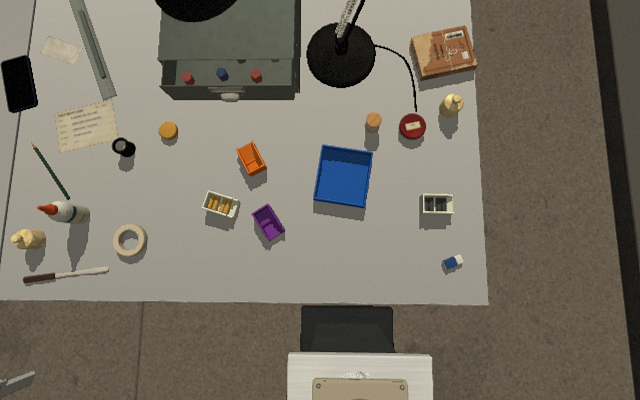

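View pics/side.png

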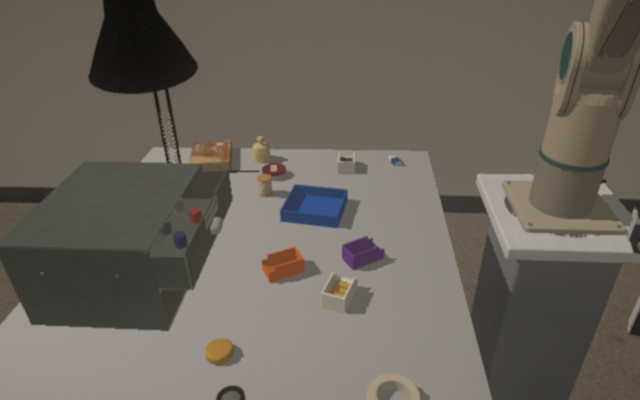

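The candidates in the top view are a white scoop with brass posts at (220,204), a white one with black posts at (437,204), an orange one at (251,158) and a purple one at (268,222). The first fits because it is white and holds brass. I'll confirm it in an enlarged crop and get its axes.

```bash
python3 - <<'E'
from h import *
a=cam("top");b=cam("side")
A=a["image"][180:230,190:300][:,:,::-1];B=b["image"][230:320,250:400][:,:,::-1]
A=cv2.resize(A,(770,350),interpolation=cv2.INTER_CUBIC);B=cv2.resize(B,(400,240),interpolation=cv2.INTER_CUBIC)
c=np.zeros((590,770,3),np.uint8);c[:350]=A;c[350:,:400]=B;cv2.imwrite("pics/crop.png",c)
im=a["image"].astype(int)
hsv=cv2.cvtColor(a["image"],cv2.COLOR_RGB2HSV)
def quad(m,z,roi):
    k=np.zeros(m.shape,np.uint8);x0,y0,x1,y1=roi;k[y0:y1,x0:x1]=m[y0:y1,x0:x1]
    cs,_=cv2.findContours(k,cv2.RETR_EXTERNAL,cv2.CHAIN_APPROX_NONE);c=max(cs,key=cv2.contourArea)
    P=np.array([onz(a,u,v,z)[:2] for u,v in c[:,0]],np.float32);R=cv2.minAreaRect(P);print(R,cv2.boxPoints(R).round().tolist())
blue=((hsv[...,0]>100)&(hsv[...,0]<125)&(hsv[...,1]>130)).astype(np.uint8)*255
quad(blue,30,(300,130,390,220))
print(hsv[150:155,200:204].reshape(-1,3)[:2], hsv[204,203:240].tolist())
y=((hsv[...,0]>10)&(hsv[...,0]<28)&(hsv[...,1]>110)).astype(np.uint8)*255
quad(y,14,(195,180,245,225))
for n,p in dict(orange=(251,158),purple=(268,222),brass=(220,204)).items(): print(n,onz(a,*p,25).round())
E
```

```text
((549.6815795898438, 35.70414352416992), (118.8059310913086, 132.1417999267578), 81.17257690429688) [[475.0, -13.0], [606.0, -33.0], [624.0, 84.0], [494.0, 105.0]]
[[ 23  26 165]
 [ 23  26 165]] [[25, 45, 221], [24, 50, 128], [25, 49, 89], [27, 31, 90], [20, 97, 92], [19, 169, 161], [19, 171, 188], [19, 173, 172], [19, 175, 144], [19, 183, 92], [18, 172, 162], [19, 175, 187], [19, 169, 189], [19, 177, 160], [19, 174, 129], [20, 97, 108], [27, 45, 118], [25, 42, 110], [19, 156, 157], [19, 180, 167], [20, 178, 169], [19, 171, 122], [18, 177, 85], [19, 178, 156], [19, 174, 193], [19, 167, 124], [19, 171, 100], [20, 185, 91], [23, 59, 112], [26, 48, 117], [27, 44, 115], [24, 45, 113], [24, 46, 112], [24, 46, 111], [24, 51, 106], [26, 44, 93], [30, 19, 92]]
((489.4021301269531, 337.1318664550781), (24.20920181274414, 32.29867172241211), 74.20490264892578) [[471.0, 330.0], [502.0, 321.0], [508.0, 344.0], [477.0, 353.0]]
orange [592. 250.  25.]
purple [442. 206.  25.]
brass [483. 318.  25.]
```

View pics/crop.png

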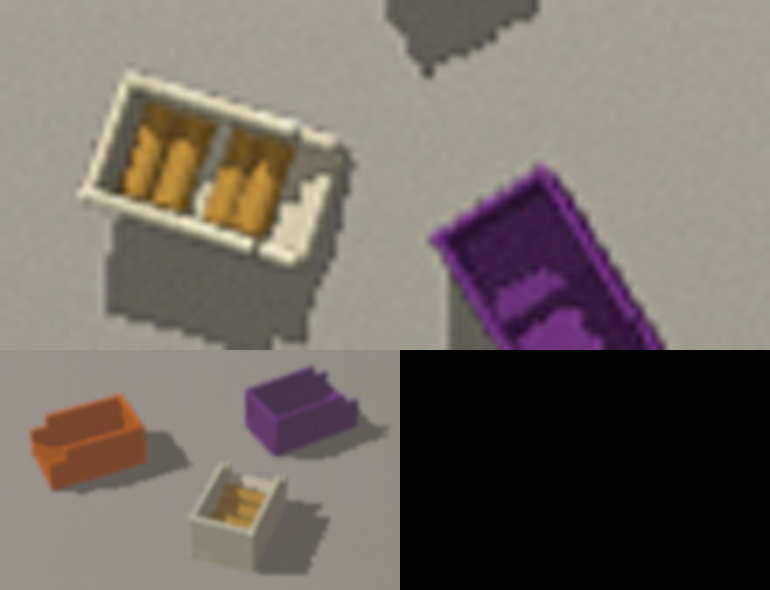

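The crop confirms it: the white scoop has four brass posts, its closed back is at upper left (206,199) and its mouth at lower right (236,209) towards the tray. The orange and purple ones are empty. Next are its axes from the rim corners.

```bash
python3 - <<'E'
from h import *
print([x for x in dir(r) if x[0]!='_'])
a=cam("top");b=cam("side")
w=lambda u,v,z:onz(a,190+u/7,180+v/7,z)
B1,B2=w(128,73,34),w(83,192,34);S1,S2=w(298,126,34),w(253,250,34);M1,M2=w(345,145,25),w(300,264,25)
for p in(B1,B2,S1,S2,M1,M2):print(p.round(1))
bx=(B1+B2)/2;s=(S1+S2)/2;m=(M1+M2)/2
ax=(bx-s)[:2];print("len",np.linalg.norm(ax),"56?",np.linalg.norm((bx-m)[:2]),"72?",np.linalg.norm((B1-B2)[:2]))
e1=(B1-S1)[:2]+(B2-S2)[:2]+(bx-m)[:2];print("yaw",np.degrees(np.arctan2(e1[1],e1[0])), "width-yaw",np.degrees(np.arctan2(*((B1-B2)[:2][::-1]))))
print("centre",(bx+m)[:2]/2)
# side camera back-wall rim corners: crop scale 400/150
for q in((192,518),(255,538)): print(onz(b,250+q[0]*.375,230+(q[1]-350)*.375,34).round(1))
E
```

```text
['MotionError', 'grab_frame', 'grasp_offset', 'observe', 'sign_off']
[513.1 344.   34. ]
[473.7 356.7  34. ]
[495.7 287.1  34. ]
[455. 300.  34.]
[490.8 273.6  25. ]
[451.4 286.8  25. ]
len 59.55476167830184 56? 73.57273679957112 72? 41.329072264105825
yaw 72.3920762837619 width-yaw -17.837325961165973
centre [482.24937846 315.28996506]
[509.8 346.2  34. ]
[469.  362.4  34. ]
```

move_arm([
  [[1.72, -1.73, 0], [0, 0, -5.13], 0],
  [[1.72, -1.73, 0], [0, 0, -5.13], 0],
  [[1.72, -1.73, 0], [0, 0, -5.13], 0],
  [[1.72, -1.73, 0], [0, 0, -5.13], 0],
  [[1.72, -1.73, 0], [0, 0, -5.13], 0],
  [[1.72, -1.73, 0], [0, 0, -5.13], 0],
  [[1.72, -1.73, 0], [0, 0, -5.13], 0],
  [[1.72, -1.73, 0], [0, 0, -5.13], 0],
  [[1.72, -1.73, 0], [0, 0, -5.13], 0],
])

```text
time: 1.2
position: [327.3, 470.4, 205.6]
orientation: [[-0.474, 0.881, -0.0], [0.881, 0.474, 0.0], [0.0, 0.0, -1.0]]
force: [0.1, 0.3, -0.1]
width: 94.1
gripper_force: 0.0
```

move_arm([
  [[1.72, -1.73, -0.5], [0, 0, -5.13], 0],
  [[1.72, -1.73, -0.5], [0, 0, -5.13], 0],
  [[1.72, -1.73, -0.5], [0, 0, -5.13], 0],
  [[1.72, -1.73, -0.5], [0, 0, -5.13], 0],
  [[1.72, -1.73, -0.5], [0, 0, -5.13], 0],
  [[1.72, -1.73, -0.5], [0, 0, -5.13], 0],
  [[1.72, -1.73, -0.5], [0, 0, -5.13], 0],
  [[1.72, -1.73, -0.5], [0, 0, -5.13], 0],
  [[1.72, -1.73, -0.5], [0, 0, -5.13], 0],
  [[0, 0, 0], [0, 0, 0], 0],
])

```text
time: 2.2
position: [484.7, 310.8, 159.8]
orientation: [[0.313, 0.95, 0.002], [0.95, -0.313, -0.003], [-0.002, 0.002, -1.0]]
force: [0.3, -0.4, -0.2]
width: 93.8
gripper_force: 0.0
```

```bash
cat >> h.py <<'E'
def wray(f,s,u,v):
    dx,dy=u-f["cx"],v-f["cy"];rr=np.hypot(dx,dy);th=rr/f["f"]
    d=np.array([np.sin(th)*dx/rr,np.sin(th)*dy/rr,np.cos(th)]);M=np.array(f["mount"]);O=np.array(s["orientation"])
    return O@M[:3,3]+np.array(s["position"]),O@M[:3,:3]@d
def wonz(f,s,u,v,z):
    o,d=wray(f,s,u,v);return o+d*(z-o[2])/d[2]
E
python3 - <<'E'
from h import *
s=r.observe();f=cam("wrist");save(f,"w1.png");print(s["time"],s["position"],np.round(s["orientation"],3),np.round(s["qpos"],2),s["force"])
print(f["f"],f["cx"],f["cy"],np.round(f["mount"],2))
E
```

```text
2.2 [484.68704523 310.78983095 159.7973647 ] [[ 0.313  0.95   0.002]
 [ 0.95  -0.313 -0.003]
 [-0.002  0.002 -1.   ]] [-0.91  0.62  0.46  1.79 -0.36  0.82 -0.6 ] [ 0.31392563 -0.3709366  -0.19582504]
309.70691628693146 320.82938579917237 200.99521429032237 [[  -0.     -0.96   -0.28   82.61]
 [   1.     -0.      0.      0.4 ]
 [  -0.     -0.28    0.96 -179.44]
 [   0.      0.      0.      1.  ]]
```

View pics/w1.png

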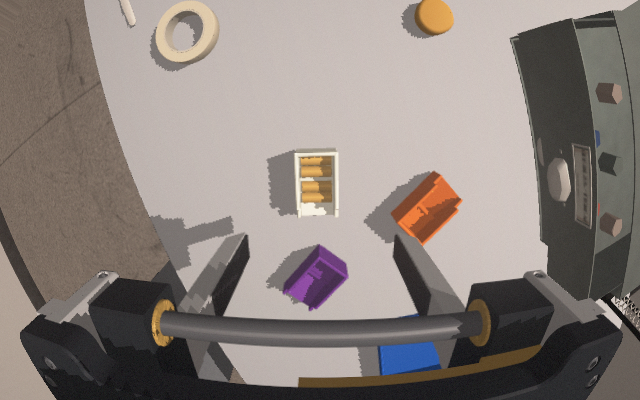

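The wrist view shows the brass scoop at (317,183), aligned with the tool. Its back rim runs (295,150)–(337,150) and its mouth (297,216)–(338,216).

```bash
python3 - <<'E'
from h import *
s=r.observe();f=cam("wrist")
im=f["image"];h=cv2.cvtColor(im,cv2.COLOR_RGB2HSV)
sub=im[140:230,280:350].astype(int);m=((sub.sum(2)>600)&(sub.max(2)-sub.min(2)>14)).astype(np.uint8)*255
b=((h[...,0]>10)&(h[...,0]<28)&(h[...,1]>110)).astype(np.uint8)[150:210,290:345]
yy,xx=np.nonzero(b);print("brass px",xx.min()+290,xx.max()+290,yy.min()+150,yy.max()+150)
P=[wonz(f,s,*q) for q in((295.5,150,34),(337.5,150,34),(297.5,216.5,25),(338.5,216.5,25))]
for p in P:print(p.round(1))
B=(P[0]+P[1])/2;M=(P[2]+P[3])/2;e=(B-M)[:2];print("c",(B+M)/2,"yaw",np.degrees(np.arctan2(e[1],e[0])),np.linalg.norm(e),np.linalg.norm(P[0]-P[1]))
print("brass mid c",[wonz(f,s,u,v,14).round(1) for u,v in((301,165),(331,165),(301,197),(331,197))])
cv2.imwrite("pics/wc.png",cv2.resize(im[140:230,280:360][:,:,::-1],None,fx=6,fy=6,interpolation=cv2.INTER_CUBIC))
E
```

```text
brass px 303 333 158 203
[473.5 363.   34. ]
[513. 350.  34.]
[450.9 293.7  25. ]
[493. 280.  25.]
c [482.60328048 321.6711193   29.5       ] yaw 72.99328797016886 72.84275838477637 41.606081902184926
brass mid c [array([471.5, 343.9,  14. ]), array([501.9, 334. ,  14. ]), array([460. , 310.4,  14. ]), array([491.2, 300.2,  14. ])]
```

View pics/wc.png

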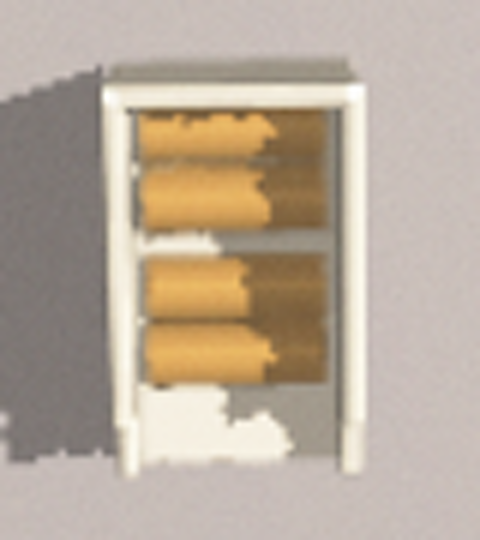

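move_arm([
  [[0, 0.15, -1.5], [0, 0, 0.3], 0],
  [[0, 0, -1.5], [0, 0, 0.3], 0],
  [[0, 0, -1.5], [0, 0, 0], 0],
  [[0, 0, -1.5], [0, 0, 0], 0],
  [[0, 0, -1.5], [0, 0, 0], 0],
  [[0, 0, -1.5], [0, 0, 0], 0],
  [[0, 0, -1], [0, 0, 0], 0],
  [[0, 0, 0], [0, 0, 0], 0],
  [[0, 0, 0], [0, 0, 0], 0],
  [[0, 0, 0], [0, 0, 0], 0],
])

```text
time: 3.3
position: [482.0, 317.4, 61.2]
orientation: [[0.293, 0.956, 0.001], [0.956, -0.293, 0.001], [0.001, 0.001, -1.0]]
force: [-0.6, 0.4, 0.3]
width: 94.1
gripper_force: 0.0
```

move_arm([
  [[0, 0, -1], [0, 0, 0], 0],
  [[0, 0, -1], [0, 0, 0], 0],
  [[0, 0, -1], [0, 0, 0], 0],
  [[0, 0, -1], [0, 0, 0], 0],
  [[0, 0, -0.8], [0, 0, 0], 0],
  [[0, 0, -0.5], [0, 0, 0], 0],
  [[0, 0, -0.2], [0, 0, 0], 0],
  [[0, 0, 0], [0, 0, 0], 0],
  [[0, 0, 0], [0, 0, 0], 0],
])

```text
time: 4.2
position: [481.8, 317.0, 5.7]
orientation: [[0.294, 0.956, 0.001], [0.956, -0.294, 0.0], [0.0, 0.0, -1.0]]
force: [-0.3, -1.1, -0.6]
width: 94.1
gripper_force: 0.0
```

move_arm([
  [[0, 0, 0], [0, 0, 0], 0.2],
  [[0, 0, 0], [0, 0, 0], 0.3],
  [[0, 0, 0], [0, 0, 0], 0.4],
  [[0, 0, 0], [0, 0, 0], 0.45],
  [[0, 0, 0], [0, 0, 0], 0.5],
  [[0, 0, 0], [0, 0, 0], 0.55],
  [[0, 0, 0], [0, 0, 0], 0.6],
  [[0, 0, 0], [0, 0, 0], 0.7],
  [[0, 0, 0], [0, 0, 0], 0.7],
  [[0, 0, 0], [0, 0, 0], 0.7],
], squeeze=25)

```text
time: 5.2
position: [481.6, 317.0, 5.5]
orientation: [[0.294, 0.956, 0.0], [0.956, -0.294, 0.0], [0.0, 0.0, -1.0]]
force: [0.6, -1.1, 0.6]
width: 43.6
gripper_force: 25.0
```

move_arm([
  [[0, 0, 0.3], [0, 0, 0], 0.7],
  [[0, 0, 0.6], [0, 0, 0], 0.7],
  [[0, 0, 1], [0, 0, 0], 0.7],
  [[0, 0, 1.3], [0, 0, 0], 0.7],
  [[0, 0, 1.5], [0, 0, 0], 0.7],
  [[0, 0, 1.5], [0, 0, 0], 0.7],
  [[0, 0, 1.3], [0, 0, 0], 0.7],
  [[0, 0, 1], [0, 0, 0], 0.7],
  [[0, 0, 0.6], [0, 0, 0], 0.7],
  [[0, 0, 0.4], [0, 0, 0], 0.7],
])

```text
time: 6.2
position: [481.6, 317.1, 101.1]
orientation: [[0.294, 0.956, 0.0], [0.956, -0.294, 0.0], [0.0, 0.0, -1.0]]
force: [1.4, -0.3, -2.6]
width: 43.6
gripper_force: 25.0
```

move_arm([
  [[0.1, -0.28, 0], [0, 0, 0], 0.7],
  [[0.2, -0.56, 0], [0, 0, 0], 0.7],
  [[0.3, -0.82, 0], [0, 0, 0], 0.7],
  [[0.4, -1.1, 0], [0, 0, 0], 0.7],
  [[0.5, -1.37, 0], [0, 0, 0], 0.7],
  [[0.5, -1.37, 0], [0, 0, 0], 0.7],
  [[0.5, -1.37, 0], [0, 0, 0], 0.7],
  [[0.5, -1.37, 0], [0, 0, 0], 0.7],
  [[0.5, -1.37, 0], [0, 0, 0], 0.7],
  [[0.5, -1.37, 0], [0, 0, 0], 0.7],
])

```text
time: 7.2
position: [522.1, 205.8, 100.5]
orientation: [[0.294, 0.956, 0.0], [0.956, -0.294, 0.0], [0.0, 0.0, -1.0]]
force: [-0.7, 0.5, -2.7]
width: 43.6
gripper_force: 25.0
```

move_arm([
  [[0.5, -1.37, 0], [0, 0, 0], 0.7],
  [[0.5, -1.37, 0], [0, 0, 0], 0.7],
  [[0.5, -1.37, 0], [0, 0, 0], 0.7],
  [[0.5, -1.37, 0], [0, 0, 0], 0.7],
  [[0.5, -1.37, 0], [0, 0, 0], 0.7],
  [[0.5, -1.37, 0], [0, 0, 0], 0.7],
  [[0.5, -1.37, 0], [0, 0, 0], 0.7],
  [[0.4, -1.1, 0], [0, 0, 0], 0.7],
  [[0.3, -0.82, 0], [0, 0, 0], 0.7],
  [[0.2, -0.56, 0], [0, 0, 0], 0.7],
])

```text
time: 8.2
position: [565.8, 85.5, 100.5]
orientation: [[0.294, 0.956, 0.0], [0.956, -0.294, -0.0], [-0.0, 0.0, -1.0]]
force: [-0.2, 0.3, -2.7]
width: 44.2
gripper_force: 25.0
```

```bash
python3 - <<'E'
from h import *
s=r.observe();print(s["time"],s["position"],np.round(s["orientation"],3),np.round(s["qpos"],2),s["force"],s["width"])
f=cam("side");save(f,"s2.png",(230,80,430,230),4)
R=np.array(s["orientation"])
E
```

```text
8.2 [565.84910179  85.54323944 100.46111703] [[ 0.294  0.956  0.   ]
 [ 0.956 -0.294 -0.   ]
 [-0.     0.    -1.   ]] [-0.43  0.68  0.36  1.84 -0.37  0.68 -0.15] [-0.24472675  0.33183    -2.66332643] 44.210245247819714
```

View pics/s2.png

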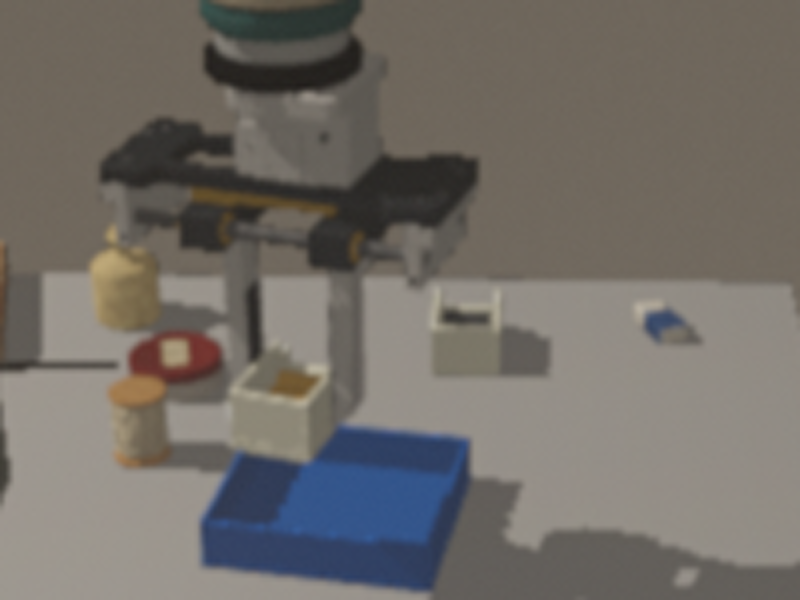

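The side view shows the scoop level above the tray, so I'll begin tilting while lowering.

move_arm([
  [[0, 0, -0.25], [0.76, -0.23, 0], 0.7],
  [[0, 0, -0.5], [1.53, -0.47, 0], 0.7],
  [[0, 0, -0.5], [1.53, -0.47, 0], 0.7],
  [[0, 0, -0.5], [1.53, -0.47, 0], 0.7],
  [[0, 0, -0.5], [1.53, -0.47, 0], 0.7],
  [[0, 0, -0.5], [1.53, -0.47, 0], 0.7],
  [[0, 0, -0.5], [1.53, -0.47, 0], 0.7],
  [[0, 0, -0.5], [1.53, -0.47, 0], 0.7],
  [[0, 0, -0.5], [1.53, -0.47, 0], 0.7],
  [[0, 0, -0.5], [1.53, -0.47, 0], 0.7],
])

```text
time: 9.25
position: [565.4, 87.0, 52.8]
orientation: [[0.282, 0.956, 0.077], [0.922, -0.293, 0.252], [0.264, 0.0, -0.965]]
force: [0.2, 0.2, -2.3]
width: 44.0
gripper_force: 25.0
```

move_arm([
  [[0, 0, -0.2], [0.76, -0.24, 0], 0.7],
  [[0, 0, 0], [0, 0, 0], 0.7],
  [[0, 0, 0], [0, 0, 0], 0.7],
])

```text
time: 9.55
position: [565.7, 86.8, 51.1]
orientation: [[0.282, 0.956, 0.081], [0.919, -0.293, 0.264], [0.276, 0.0, -0.961]]
force: [0.5, 0.4, -2.0]
width: 44.1
gripper_force: 25.0
```

```bash
cat > st.py <<'E'
from h import *
s=r.observe();R=np.array(s["orientation"]);p=np.array(s["position"])
print(s["time"],p.round(1),"tilt",np.degrees(np.arcsin(R[2,0])).round(2),"roll",np.degrees(np.arcsin(R[2,1])).round(2),"lip",(p-36*R[:,0]-9.5*R[:,2]).round(1),np.round(s["qpos"],2),np.round(s["force"],1),s["width"])
a=cam("top");h=cv2.cvtColor(a["image"],cv2.COLOR_RGB2HSV)
b=((h[...,0]>10)&(h[...,0]<28)&(h[...,1]>110)).astype(np.uint8)[140:215,310:380]
n,l,t,c=cv2.connectedComponentsWithStats(b);print([(x[4],(q+[310,140]).round().tolist(),onz(a,*(q+[310,140]),10).round().tolist()) for x,q in zip(t[1:],c[1:]) if x[4]>3])
E
python3 st.py
```

```text
9.55 [565.7  86.8  51.1] tilt 16.0 roll 0.01 lip [554.7  51.2  50.3] [-0.01  0.72 -0.02  1.97 -0.63  0.43  0.24] [ 0.5  0.4 -2. ] 44.0745267382356
[(np.int32(7), [324.0, 142.0], [636.0, 79.0, 10.0]), (np.int32(93), [313.0, 160.0], [590.0, 104.0, 10.0]), (np.int32(9), [315.0, 175.0], [556.0, 101.0, 10.0])]
```

move_arm([
  [[0, 0, 0.06], [0.96, -0.29, 0], 0.7],
  [[0, 0, 0.06], [0.96, -0.29, 0], 0.7],
  [[0, 0, 0.06], [0.96, -0.29, 0], 0.7],
  [[0, 0, 0.06], [0.96, -0.29, 0], 0.7],
  [[0, 0, 0.06], [0.96, -0.29, 0], 0.7],
  [[0, 0, 0.06], [0.96, -0.29, 0], 0.7],
  [[0, 0, 0.06], [0.96, -0.29, 0], 0.7],
  [[0, 0, 0.06], [0.96, -0.29, 0], 0.7],
  [[0, 0, 0], [0, 0, 0], 0.7],
  [[0, 0, 0], [0, 0, 0], 0.7],
])

```text
time: 10.6
position: [565.6, 86.2, 55.7]
orientation: [[0.269, 0.956, 0.119], [0.873, -0.294, 0.389], [0.407, -0.001, -0.913]]
force: [-0.7, 0.3, -2.5]
width: 44.0
gripper_force: 25.0
```

```bash
python3 st.py
```

```text
10.6 [565.6  86.2  55.7] tilt 24.03 roll -0.05 lip [554.8  51.1  49.7] [ 0.21  0.74 -0.22  2.   -0.72  0.39  0.42] [-0.7  0.3 -2.5] 43.958107588958725
[(np.int32(13), [334.0, 144.0], [630.0, 56.0, 10.0]), (np.int32(120), [315.0, 162.0], [587.0, 100.0, 10.0]), (np.int32(14), [331.0, 164.0], [581.0, 63.0, 10.0]), (np.int32(12), [323.0, 177.0], [550.0, 81.0, 10.0])]
```

move_arm([
  [[0, 0, 0.06], [0.96, -0.29, 0], 0.7],
  [[0, 0, 0.06], [0.96, -0.29, 0], 0.7],
  [[0, 0, 0.06], [0.96, -0.29, 0], 0.7],
  [[0, 0, 0.06], [0.96, -0.29, 0], 0.7],
  [[0, 0, 0.06], [0.96, -0.29, 0], 0.7],
  [[0, 0, 0.06], [0.96, -0.29, 0], 0.7],
  [[0, 0, 0], [0, 0, 0], 0.7],
  [[0, 0, 0], [0, 0, 0], 0.7],
  [[0, 0, 0], [0, 0, 0], 0.7],
])

```text
time: 11.55
position: [565.6, 86.7, 59.5]
orientation: [[0.254, 0.956, 0.146], [0.827, -0.293, 0.479], [0.501, -0.001, -0.866]]
force: [-0.2, 0.8, -1.2]
width: 44.0
gripper_force: 25.0
```

```bash
python3 st.py; python3 -c "
from h import *
f=cam('top');g=cam('side')
A=cv2.resize(f['image'][120:230,290:400],(440,440),interpolation=cv2.INTER_CUBIC);B=cv2.resize(g['image'][150:240,260:370],(360,295),interpolation=cv2.INTER_CUBIC)
c=np.zeros((440,800,3),np.uint8);c[:,:440]=A;c[:295,440:]=B;cv2.imwrite('pics/p30.png',c[:,:,::-1])"
```

```text
11.55 [565.6  86.7  59.5] tilt 30.04 roll -0.06 lip [555.1  52.4  49.7] [ 0.37  0.78 -0.36  2.02 -0.78  0.38  0.54] [-0.2  0.8 -1.2] 44.026890549413295
[(np.int32(13), [340.0, 146.0], [626.0, 42.0, 10.0]), (np.int32(108), [316.0, 161.0], [588.0, 98.0, 10.0]), (np.int32(12), [330.0, 179.0], [545.0, 66.0, 10.0])]
```

View pics/p30.png

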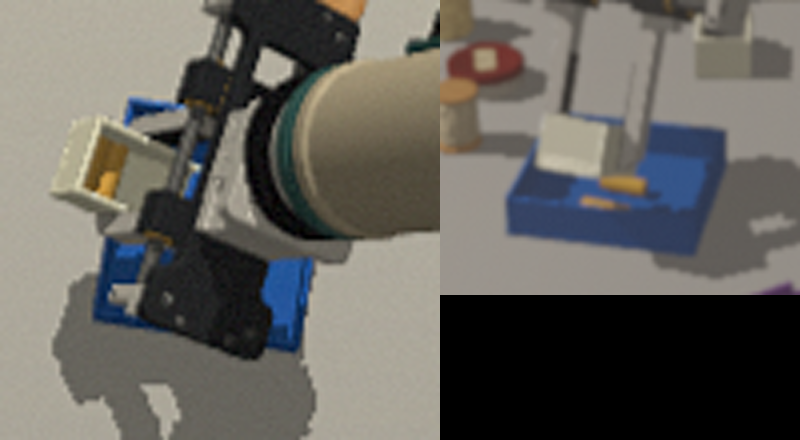

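Both front posts are in the tray, at (622,185) and (605,203) in the side half of the picture. The rear posts are still in their pocket in the top half. I'll hold this angle.

move_arm([
  [[0, 0, 0], [0, 0, 0], 0.7],
  [[0, 0, 0], [0, 0, 0], 0.7],
  [[0, 0, 0], [0, 0, 0], 0.7],
  [[0, 0, 0], [0, 0, 0], 0.7],
  [[0, 0, 0], [0, 0, 0], 0.7],
  [[0, 0, 0], [0, 0, 0], 0.7],
  [[0, 0, 0], [0, 0, 0], 0.7],
  [[0, 0, 0], [0, 0, 0], 0.7],
  [[0, 0, 0], [0, 0, 0], 0.7],
  [[0, 0, 0], [0, 0, 0], 0.7],
])

```text
time: 12.7
position: [565.6, 86.4, 59.4]
orientation: [[0.255, 0.956, 0.146], [0.827, -0.294, 0.479], [0.501, -0.001, -0.866]]
force: [-0.3, -0.3, -2.3]
width: 43.9
gripper_force: 25.0
```

move_arm([
  [[0, 0, 0], [0, 0, 0], 0.7],
  [[0, 0, 0.1], [-0.7, 0.2, 0], 0.7],
  [[0, 0, 0.3], [-1.91, 0.59, 0], 0.7],
  [[0, 0, 0.4], [-2.87, 0.88, 0], 0.7],
  [[0, 0, 0.4], [-2.87, 0.88, 0], 0.7],
  [[0, 0, 0.4], [-2.87, 0.88, 0], 0.7],
  [[0, 0, 0.4], [-2.87, 0.88, 0], 0.7],
  [[0, 0, 0.4], [-2.87, 0.88, 0], 0.7],
  [[0, 0, 0.4], [-2.87, 0.88, 0], 0.7],
  [[0, 0, 0.4], [-2.87, 0.88, 0], 0.7],
])

```text
time: 13.7
position: [565.3, 87.4, 92.1]
orientation: [[0.292, 0.956, 0.031], [0.95, -0.293, 0.103], [0.108, -0.001, -0.994]]
force: [-0.4, 0.0, -1.7]
width: 44.0
gripper_force: 25.0
```

move_arm([
  [[0, 0, 0.4], [-2.87, 0.88, 0], 0.7],
  [[0, 0, 0.4], [-2.87, 0.88, 0], 0.7],
  [[0, 0, 0.2], [-0.5, 0.16, 0], 0.7],
  [[0, 0, 0], [0, 0, 0], 0.7],
  [[0, 0, 0], [0, 0, 0], 0.7],
])

```text
time: 14.2
position: [565.1, 86.0, 101.3]
orientation: [[0.295, 0.956, -0.002], [0.956, -0.295, -0.003], [-0.004, -0.001, -1.0]]
force: [-0.1, 0.4, -1.0]
width: 43.8
gripper_force: 25.0
```

```bash
python3 st.py
```

```text
14.2 [565.1  86.  101.3] tilt -0.21 roll -0.07 lip [554.5  51.6 110.9] [-0.42  0.68  0.35  1.84 -0.35  0.68 -0.17] [-0.1  0.4 -1. ] 43.80961445231921
[(np.int32(62), [344.0, 177.0], [550.0, 33.0, 10.0])]
```

move_arm([
  [[-0.1, 0.26, 0], [0, 0, 0], 0.7],
  [[-0.2, 0.53, 0], [0, 0, 0], 0.7],
  [[-0.3, 0.8, 0], [0, 0, 0], 0.7],
  [[-0.4, 1.05, 0], [0, 0, 0], 0.7],
  [[-0.4, 1.05, 0], [0, 0, 0], 0.7],
  [[-0.4, 1.05, 0], [0, 0, 0], 0.7],
  [[-0.3, 0.8, 0], [0, 0, 0], 0.7],
  [[-0.2, 0.65, 0], [0, 0, 0], 0.7],
  [[-0.1, 0.4, 0], [0, 0, 0], 0.7],
  [[0, 0, 0], [0, 0, 0], 0.7],
])

```text
time: 15.25
position: [541.4, 153.1, 101.3]
orientation: [[0.293, 0.956, -0.002], [0.956, -0.293, -0.004], [-0.004, -0.001, -1.0]]
force: [0.4, -0.8, -2.2]
width: 44.1
gripper_force: 25.0
```

move_arm([
  [[0, 0, -0.4], [0, 0, 0], 0.7],
  [[0, 0, -0.8], [0, 0, 0], 0.7],
  [[0, 0, -1.2], [0, 0, 0], 0.7],
  [[0, 0, -1.4], [0, 0, 0], 0.7],
  [[0, 0, -1.4], [0, 0, 0], 0.7],
  [[0, 0, -1.2], [0, 0, 0], 0.7],
  [[0, 0, -1], [0, 0, 0], 0.7],
  [[0, 0, -0.6], [0, 0, 0], 0.7],
  [[0, 0, -0.3], [0, 0, 0], 0.7],
  [[0, 0, 0], [0, 0, 0], 0.7],
])

```text
time: 16.25
position: [541.5, 152.3, 18.1]
orientation: [[0.294, 0.956, -0.002], [0.956, -0.294, -0.004], [-0.004, -0.001, -1.0]]
force: [0.4, -0.1, -1.6]
width: 43.8
gripper_force: 25.0
```

```bash
python3 st.py; python3 -c "
from h import *
f=cam('top');g=cam('side')
A=cv2.resize(f['image'][120:230,240:400],(640,440),interpolation=cv2.INTER_CUBIC);cv2.imwrite('pics/d.png',A[:,:,::-1])"
```

```text
16.25 [541.5 152.3  18.1] tilt -0.24 roll -0.05 lip [531.  117.9  27.8] [-0.5   0.8   0.28  1.91 -0.42  0.5  -0.23] [ 0.4 -0.1 -1.6] 43.82787284925664
[(np.int32(62), [330.0, 173.0], [560.0, 65.0, 10.0]), (np.int32(62), [344.0, 177.0], [550.0, 33.0, 10.0])]
```

View pics/d.png

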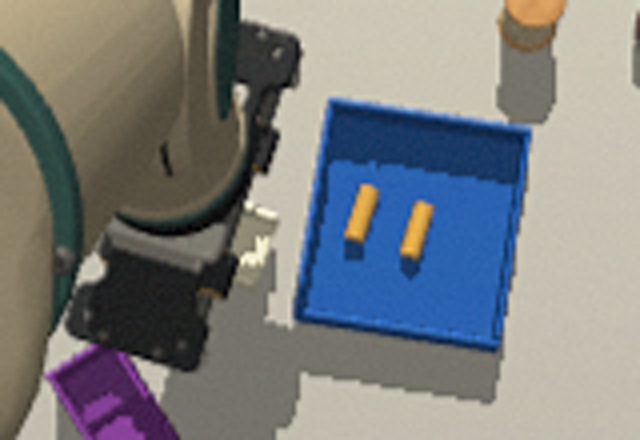

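Two brass posts lie in the tray at (362,214) and (417,231), and the scoop clears the tray wall. Now the last 12 mm down.

move_arm([
  [[0, 0, -0.4], [0, 0, 0], 0.7],
  [[0, 0, -0.4], [0.2, -0.06, 0], 0.7],
  [[0, 0, -0.2], [0, 0, 0], 0.7],
  [[0, 0, -0.1], [0, 0, 0], 0.7],
  [[0, 0, -0.1], [0, 0, 0], 0.7],
  [[0, 0, -0.05], [0, 0, 0], 0.7],
  [[0, 0, 0], [0, 0, 0], 0.7],
  [[0, 0, 0], [0, 0, 0], 0.7],
])

```text
time: 17.2
position: [541.7, 152.3, 6.0]
orientation: [[0.294, 0.956, -0.001], [0.956, -0.294, -0.0], [-0.0, -0.001, -1.0]]
force: [0.5, 0.4, -2.0]
width: 43.8
gripper_force: 25.0
```

move_arm([
  [[0, 0, -0.06], [0, 0, 0], 0.7],
  [[0, 0, 0], [0, 0, 0], 0.7],
  [[0, 0, 0], [0, 0, 0], 0.7],
], squeeze=8)

```text
time: 17.5
position: [541.7, 152.4, 5.5]
orientation: [[0.294, 0.956, -0.001], [0.956, -0.294, -0.0], [-0.0, -0.0, -1.0]]
force: [-0.6, 0.1, 0.7]
width: 43.9
gripper_force: 8.0
```

move_arm([
  [[0, 0, 0], [0, 0, 0], 0.52],
  [[0, 0, 0], [0, 0, 0], 0.5],
  [[0, 0, 0], [0, 0, 0], 0.47],
  [[0, 0, 0], [0, 0, 0], 0.44],
  [[0, 0, 0], [0, 0, 0], 0.4],
  [[0, 0, 0], [0, 0, 0], 0.36],
  [[0, 0, 0], [0, 0, 0], 0.33],
  [[0, 0, 0], [0, 0, 0], 0.33],
  [[0, 0, 0], [0, 0, 0], 0.33],
])

```text
time: 18.4
position: [541.6, 152.3, 5.3]
orientation: [[0.294, 0.956, -0.001], [0.956, -0.294, -0.0], [-0.0, -0.001, -1.0]]
force: [-0.8, -0.4, 0.5]
width: 63.1
gripper_force: 0.0
```

move_arm([
  [[0, 0, 0.4], [0, 0, 0], 0.33],
  [[0, 0, 1], [0, 0, 0], 0.33],
  [[0, 0, 2], [0, 0, 0], 0.33],
  [[0, 0, 2], [0, 0, 0], 0.33],
  [[0, 0, 2], [0, 0, 0], 0.33],
  [[0, 0, 2], [0, 0, 0], 0.33],
  [[0, 0, 2], [0, 0, 0], 0.33],
  [[0, 0, 2], [0, 0, 0], 0.33],
  [[0, 0, 1], [0, 0, 0], 0.33],
  [[0, 0, 0], [0, 0, 0], 0.33],
])

```text
time: 19.4
position: [542.6, 152.6, 151.0]
orientation: [[0.294, 0.956, 0.002], [0.956, -0.294, 0.001], [0.002, 0.002, -1.0]]
force: [0.1, 0.6, 0.5]
width: 62.9
gripper_force: 0.0
```

```bash
python3 -c "
from h import *
s=r.observe();print(s['time'],s['position'],s['force'])
f=cam('wrist');save(f,'end.png')"
```

```text
19.4 [542.57013068 152.64066094 150.98356702] [0.14990036 0.64293977 0.46072328]
```

View pics/end.png

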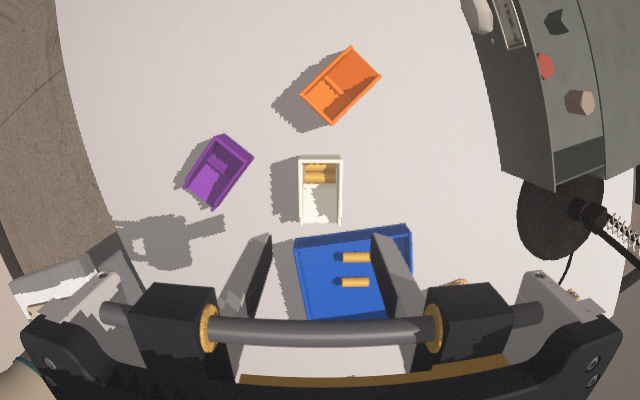

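The scoop stands on the table at (320,190) with two posts in its rear pocket at (319,173). Two posts lie in the tray at (356,257) and (355,282), and the gripper is clear.

```bash
python3 -c "
from rig import r
print(r.sign_off())"
```

```text
the job is handed in; nothing more can be done
None
```

The job is handed in at about 19.5 s: the two front brass posts are in the tray, the scoop is set down level beside it with its two rear posts still in their pocket, the gripper is clear, and the black-post scoop was not touched.

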